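# Let the label roll into its dust-tight bin

## Robot

A 6-joint arm with a two-finger parallel gripper is mounted at the origin on a cart in front of the work surface, level with it; the furniture and walls round the work are solid. World frame = base frame: x ahead of the robot, y to its left, z up, the work surface at z = 0. Lengths are in m, angles in rad, forces in N, time in s.
With the tool pointing down it reaches from about 0.375 to 0.975 m from the base axis. Payload 3.8 kg.
Tool frame: the origin (TCP) lies on the centre line of the jaws, within the pads' length; the fingertips stand 14 mm ahead of it and the grasp point (between the pads) lies 5 mm behind it; x points along the fingers, y is the direction in which the jaws open and shut, and the axes are right-handed (so a half turn about x gives the same grasp; the last joint's range is limited). The gripper opens to 85 mm and grips with 20 to 120 N. Pads are 22 mm wide; open, the fingers measure 114 mm over their backs; the gripper's body (76 mm by 85 mm) begins 54 mm behind the grasp point. The pads swing forward as they close: fully open they stand 13 mm farther back than shut.
Start: joints at [1.091, 0.264, 1.604, -0, 1.274, -0.037], TCP at [0.289, 0.61, 0.245] pointing down, gripper open.
Joint ranges: [-2.63, 2.63], [-0.94, 2.18], [0.31, 2.57], [-1.31, 4.45], [0, 2.66], [-2.55, 2.55]. Speed limits (rad/s): [2.57, 2.57, 3.14, 3.14, 3.14, 3.14].

## Interface

Orientations are given as a rotation vector (axis times angle).
In Python, from workcell import bot gives the robot as it stands.
- The arm moves only by the shell command python3 -m creep 'ROWS' [FORCE]. ROWS is JSON, a list of rows, each an object with "grip": the finger opening in cm, from 0 to 8.54; "dp": the shift along the tool's x, y, z in cm, a list of three; "rotation": the turn, a rotation vector about the tool's x, y, z in rad, a list of three. A call has 1 to 5 rows; each row is the pose to reach, as a shift and turn from the pose commanded when the call began, along the tool's axes at that moment; what a row does not reach only later rows make up. A row lasts 1/12 s, in which the tool goes at most 41.7 mm and 7.16 degrees, less where a joint would pass 70% of its speed; a pose out of reach is approached as far as the arm can. A call with a gripper value outside its range is refused whole. The fingers move at their own pace and stop on an object; FORCE is the grip in N (left out, the last holds). Time passes only in rows, so rows that repeat a pose let the fingers close. It gives the time, the measured TCP pose, the force and the opening at its end, in the units of the state.
- bot.read_state(): the state, without advancing time (a new reading comes with each control period).
- bot.read_camera(name): name is "scene" or "top"; returns (picture, depth): 400x640x3 uint8, red, green, blue; 400x640 float32, m along the optical axis (not along the pixel's ray), 0 where there is no reading.
- bot.get_calibration(name): a dict with "fx", "fy", "cx", "cy" (pixels), "rvec" (rotation vector, rad) and "tvec" (3), from world to camera coordinates, as OpenCV has them. Camera axes: x right, y down, z forward; pixel columns grow to the right and rows downward; lengths in m; the calibration is good to about 2 mm. A picture is of the moment at which its call begins. get_calibration takes no time and is no camera call.
- bot.finish_job(): hands the job in, once; it reports no verdict.
The state is a dict: "time": time; "q": joint angles; "joint_vel": joint speeds; "joint_torque": joint torques, N m; "tool_pos": TCP position; "tcp_rot": TCP orientation; "wrist_force": force on the tool from outside, world axes, zero at the start; "torque": the same for the moment, N m; "width": opening from 0.0 (shut) to 1.0 (fully open).
Only numpy, scipy, OpenCV 4.12 (cv2) and the standard library are available. Lean on these libraries where they do the work, as an engineer would, in place of code of your own. Each camera call takes 0.05 s, during which the arm holds its last target.

## Task

Two identical steel bins with blue lids stand on the table, each with something waiting on the ramp behind its lid. Put away the white label roll: press down the black lever at the front of the bin it waits on, hold it fully down for about two seconds so that the lid stays up and the roll rolls in, then let the lever up so that the lid shuts. Work the lid only by its lever and do not touch the roll; leave the other bin shut with its brown tape roll still waiting on the ramp.

Things in the scene. Friction and masses are not known exactly. Their poses are not given: they have to be found in the camera images.
- roll_bin: Fixed steel bin that the label roll waits on, twin of the other; either may stand on the left. Open box 110 (x) x 62 (y) x 85 mm high, walls 4 mm, on a grey plinth 4 to 34 mm high; origin: centre of the box's underside. Its -x is the front, with the lever, roughly towards the robot (yaw within 18 degrees). Behind it (+x) a ramp that falls 18 degrees towards it rises to z = 125 mm at x = 170 mm.
- roll_bin_pad (a point): Centre of the top of roll_bin's black lever pad (34 x 30 mm, 10 thick), 88 mm in front of the bin's front face, at rest 76 mm above the bin's origin, so 80 to 110 mm above the table. The lever only goes down: the pad sinks 29 mm to a hard stop, then slopes 23 degrees down to the front. It takes 5 to 9 N, and a spring returns it within a second. The lid follows the lever.
- roll_bin_lever (a joint): Lever angle of roll_bin in rad: 0 up (lid shut), 0.40 fully down (lid raised 0.90). The roll gets in only when it is beyond about 0.3.
- roll_bin_lid: Blue wedge-shaped lid of roll_bin; origin: middle of its hinge line along the bin's upper front edge (bin x = -55, z = 88 mm). Shut, its z axis is vertical and its upright back panel, up to bin z = 160 mm, holds the roll on the ramp. Lifted, its back swings up 52 degrees to bin z = 218 mm, staying behind the bin's front face.
- label_roll: White label roll, 69 mm across, 40 mm wide, standing on edge on the ramp of roll_bin against the back of its lid. Origin: on the roll's axis at one of its ends. It rolls into the bin by itself, in about a second, once the lid is up.
- tape_bin_lever (a joint): Lever angle of the other, identical bin, 0 up (lid shut); to be left alone.
- tape_roll: Brown tape roll, 92 mm across, 48 mm wide, standing on edge on the ramp of the other bin; to be left waiting there. Origin: on its axis at one of its ends.
Mind the look-alikes: they are no part of the job. What is shaped like the label_roll but green, purple or red is not meant.

How it is judged:
On the way:
1. the lid is held up by the lever, and the label roll is in the bin (value of joint roll_bin_lever above 0.25 rad and x of label_roll in the frame of roll_bin between -0.055 and 0.055 m and y of label_roll in the frame of roll_bin between -0.04 and 0.04 m and z of label_roll in the frame of roll_bin between 0 and 0.075 m), for 0.3 s.
At the end, for the whole second after the job is handed in: The label roll lies at rest inside its bin below the rim, that bin's lid is shut (within 4 degrees) with the lever up again, the other bin is shut and the tape roll waits within 20 mm of where it stood (x of label_roll in the frame of roll_bin between -0.055 and 0.055 m and y of label_roll in the frame of roll_bin between -0.04 and 0.04 m and z of label_roll in the frame of roll_bin between 0 and 0.075 m and linear speed of label_roll below 0.02 m/s and value of joint each of roll_bin_lever, tape_bin_lever below 0.03 rad and angle between roll_bin_lid's own z axis and vertical below 0.07 rad and distance of tape_roll from where it was at the start of the episode below 0.02 m); the robot touches nothing.
It fails at once if the other bin's lever is pressed or its lid lifted (value of joint tape_bin_lever above 0.1 rad).
It fails at once if the tape roll is moved off its place (distance of tape_roll from where it was at the start of the episode above 0.03 m).
It fails at once if the robot handles the label roll or the lid instead of the lever (contact force between any of the fingers, the arm and label_roll above 2 N or contact force between any of the fingers, the arm and roll_bin_lid above 2 N).
It also fails if it takes over 34 s, if anything falls off the work surface, if the arm or the gripper's body presses on something with over 40 N, if the wrist force passes 120 N, or if a joint passes its speed limit or range.

## Working session

There is one attempt and no reset: what is moved stays moved. The work goes in short steps, Python scripts to look and compute and a shell command to move; the robot and the scene stay as the last step left them, time stands still between calls to the robot, and variables do not carry over. Pictures are saved under pics/ and viewed, and the job is handed in when it is done.

```bash
ls; mkdir -p pics; python3 - <<'E'
from workcell import bot
import cv2,numpy as np
s=bot.read_state();print({k:np.round(v,3) for k,v in s.items()})
for n in ["scene","top"]:
    p,d=bot.read_camera(n);cv2.imwrite(f"pics/{n}0.png",p[:,:,::-1]);np.savez(f"{n}0.npz",p=p,d=d);print(bot.get_calibration(n))
E
```

```text
pics
{'time': np.float64(0.0), 'q': array([ 1.091,  0.265,  1.605,  0.   ,  1.274, -0.037]), 'joint_vel': array([-0.001, -0.   , -0.   ,  0.001,  0.   ,  0.002]), 'joint_torque': array([-2.0000e-03, -5.1512e+01, -3.6731e+01, -1.0000e-03,  1.3000e-02,
        0.0000e+00]), 'tool_pos': array([0.289, 0.609, 0.244]), 'tcp_rot': array([ 0.346,  1.543, -0.349]), 'wrist_force': array([ 0.339, -0.436,  0.379]), 'torque': array([-0.025, -0.002,  0.062]), 'width': np.float64(1.001)}
{'fx': 389.26058840598154, 'fy': 389.26058840598154, 'cx': 315.94755692091803, 'cy': 202.44669148125953, 'rvec': array([ 1.11065654, -2.21391141,  1.12767081]), 'tvec': array([0.25744712, 0.44665892, 0.42620155])}
{'fx': 397.0248975914497, 'fy': 397.0248975914497, 'cx': 322.0721347826629, 'cy': 194.96867343620667, 'rvec': array([ 2.15757603, -2.18052669,  0.16037465]), 'tvec': array([-0.18247173,  0.62220714,  0.92572865])}
```

View pics/scene0.png

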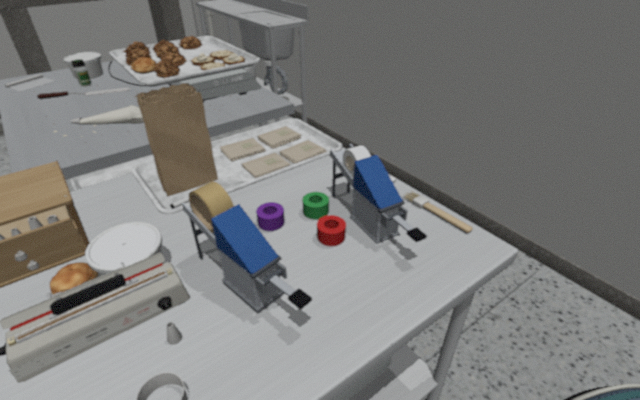

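View pics/top0.png

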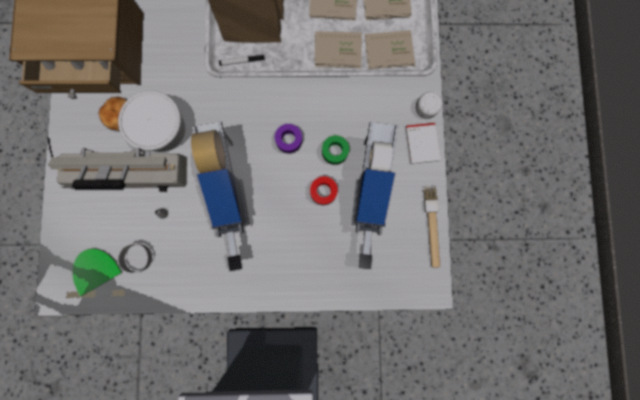

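The white roll waits on the right-hand bin: its pad is at scene (417,235) and top (366,261). The tape bin is on the left, with its pad at top (234,262). Next I measure the right-hand bin.

```bash
cat > h.py <<'E'
import numpy as np,cv2
from workcell import bot
def pts(n,d):
    c=bot.get_calibration(n);R=cv2.Rodrigues(c['rvec'])[0]
    v,u=np.mgrid[:400,:640]
    P=np.stack([(u-c['cx'])/c['fx']*d,(v-c['cy'])/c['fy']*d,d],-1)
    return (P-c['tvec'])@R
E
python3 - <<'E'
from h import *
for n in ["top","scene"]:
    z=np.load(n+"0.npz");p=z['p'].astype(int);W=pts(n,z['d']);ok=z['d']>0
    for name,(u0,u1,v0,v1) in ({"R":(345,400,235,280),"L":(215,260,240,280)} if n=="top" else {"R":(400,432,222,246),"L":(282,318,284,312)}).items():
        m=np.zeros((400,640),bool);m[v0:v1,u0:u1]=1
        m&=ok&(p.max(-1)<60)&(W[...,2]>.05)
        q=W[m];print(n,name,len(q),np.median(q,0),q.min(0),q.max(0))
        if n=="top":
            g=np.argwhere(m)[:,::-1].astype(np.float32);print(cv2.minAreaRect(g))
    # lids
    b=ok&(p[...,2]>p[...,0]+50)&(p[...,2]>p[...,1]+30)&(W[...,2]>.08)&(W[...,0]<.9)
    for s,nm in ((W[...,1]<0,"R"),(W[...,1]>0,"L")):
        q=W[b&s]
        if len(q)<50: print(nm,len(q));continue
        r=cv2.minAreaRect(q[:,:2].astype(np.float32));print("lid",n,nm,len(q),r,q[:,2].min(),q[:,2].max(),cv2.boxPoints(r).round(3).tolist())
    w=W[200:300:20,300];print(w)
E
```

```text
top R 37 [ 0.4687098  -0.29120739  0.08153036] [ 0.45961658 -0.29624247  0.07749075] [ 0.47334733 -0.28039509  0.08455936]
((366.5, 259.0), (6.0, 7.0), 90.0)
top L 148 [0.46381477 0.01201895 0.08879152] [ 0.44833212 -0.00141996  0.08489002] [0.47728698 0.02649263 0.09282925]
((234.63999938964844, 262.47998046875), (12.727922439575195, 12.162237167358398), 81.8698959350586)
lid top R 1495 ((0.6067460179328918, -0.16969376802444458), (0.33665359020233154, 0.11158768087625504), 88.64757537841797) 0.09512346537100883 0.16892287472410983 [[0.546999990940094, -0.3370000123977661], [0.6589999794960022, -0.33899998664855957], [0.6660000085830688, -0.003000000026077032], [0.5550000071525574, -0.0]]
lid top L 1544 ((0.6023256182670593, 0.03572903573513031), (0.10746339708566666, 0.06293313950300217), 10.1391019821167) 0.10347319983089215 0.17525750051837014 [[0.5440000295639038, 0.05700000002980232], [0.5550000071525574, -0.004999999888241291], [0.6610000133514404, 0.014000000432133675], [0.6499999761581421, 0.07599999755620956]]
[[ 6.13021679e-01 -1.34045153e-01 -6.22670101e-04]
 [ 5.62362947
[... 658 characters left out ...]
94960022, -0.34200000762939453], [0.6690000295639038, -0.003000000026077032], [0.5559999942779541, 0.0]]
lid scene L 2150 ((0.6035744547843933, 0.03746488690376282), (0.11017794907093048, 0.06390686333179474), 10.042030334472656) 0.10360047125941965 0.17446362200175308 [[0.5440000295639038, 0.05900000035762787], [0.5550000071525574, -0.004000000189989805], [0.6629999876022339, 0.01600000075995922], [0.6520000100135803, 0.07900000363588333]]
[[ 8.05593699e-01 -2.21353907e-01 -3.72861972e-04]
 [ 7.31023568e-01 -1.70054074e-01  1.79521949e-03]
 [ 6.70113345e-01 -1.27998724e-01 -3.37663841e-04]
 [ 6.13007875e-01 -8.87122499e-02  1.28958927e-03]
 [ 5.64445870e-01 -5.52106164e-02  3.02588142e-04]]
```

```bash
cat >> h.py <<'E'
from scipy.spatial.transform import Rotation as Rn
def togo(t):
    s=bot.read_state();R=Rn.from_rotvec(s['tcp_rot']).as_matrix()
    print("t",round(float(s['time']),2),"pos",s['tool_pos'].round(4),"F",s['wrist_force'].round(1),"w",round(float(s['width']),2),"dp cm",(R.T@(np.array(t)-s['tool_pos'])*100).round(2));print(R.round(3))
E
python3 - <<'E'
from h import *
for n in ["top","scene"]:
    z=np.load(n+"0.npz");p=z['p'].astype(int);W=pts(n,z['d']);ok=z['d']>0
    b=ok&(p[...,2]>p[...,0]+50)&(p[...,2]>p[...,1]+30)&(W[...,2]>.08)&(W[...,0]<.9)&(W[...,1]<-.15)
    q=W[b];r=cv2.minAreaRect(q[:,:2].astype(np.float32));print(n,r,cv2.boxPoints(r).round(3).tolist())
togo([.42,.35,.25]);togo([.457,-.281,.2])
E
```

```text
top ((0.6025180220603943, -0.303104430437088), (0.06159880384802818, 0.1084052100777626), 82.17778778076172) [[0.5450000166893005, -0.32600000500679016], [0.6520000100135803, -0.3409999907016754], [0.6600000262260437, -0.2800000011920929], [0.5529999732971191, -0.26499998569488525]]
scene ((0.6042226552963257, -0.30276089906692505), (0.06558011472225189, 0.10879998654127121), 81.86888122558594) [[0.5460000038146973, -0.328000009059906], [0.652999997138977, -0.34299999475479126], [0.6629999876022339, -0.27799999713897705], [0.5550000071525574, -0.2630000114440918]]
t 0.1 pos [0.2889 0.6093 0.2441] F [-0.7 -0.6  0.4] w 1.0 dp cm [ -0.56 -17.82  22.96]
[[-0.001  0.428  0.904]
 [-0.002  0.904 -0.428]
 [-1.    -0.002 -0.   ]]
t 0.1 pos [0.2889 0.6093 0.2441] F [-0.7 -0.6  0.4] w 1.0 dp cm [  4.55 -73.24  53.33]
[[-0.001  0.428  0.904]
 [-0.002  0.904 -0.428]
 [-1.    -0.002 -0.   ]]
```

```bash
python3 -m creep '[{"grip":0,"dp":[0,-2.5,3.2],"rotation":[0,0,0]},{"grip":0,"dp":[0,-5,6.4],"rotation":[0,0,0]},{"grip":0,"dp":[0,-7.5,9.6],"rotation":[0,0,0]},{"grip":0,"dp":[0,-10,12.8],"rotation":[0,0,0]},{"grip":0,"dp":[0,-13,16],"rotation":[0,0,0]}]' 20
python3 -c "
from h import *
togo([.457,-.283,.2])"
```

```text
time: 0.52
tool_pos: [0.3777, 0.4243, 0.2446]
tcp_rot: [0.346, 1.543, -0.347]
wrist_force: [1.3, 1.0, 0.2]
width: 0.3
t 0.52 pos [0.3777 0.4243 0.2446] F [1.3 1.  0.2] w 0.3 dp cm [  4.5  -60.53  37.42]
[[-0.     0.428  0.904]
 [-0.001  0.904 -0.428]
 [-1.    -0.001  0.   ]]
```

```bash
python3 -m creep '[{"grip":0,"dp":[0,-3.4,2.2],"rotation":[0,0,0]},{"grip":0,"dp":[0,-6.8,4.4],"rotation":[0,0,0]},{"grip":0,"dp":[0,-10.2,6.6],"rotation":[0,0,0]},{"grip":0,"dp":[0,-13.6,8.8],"rotation":[0,0,0]},{"grip":0,"dp":[0,-17,11],"rotation":[0,0,0]}]'
python3 -m creep '[{"grip":0,"dp":[0,-3.4,2.2],"rotation":[0,0,0]},{"grip":0,"dp":[0,-6.8,4.4],"rotation":[0,0,0]},{"grip":0,"dp":[0,-10.2,6.6],"rotation":[0,0,0]},{"grip":0,"dp":[0,-13.6,8.8],"rotation":[0,0,0]},{"grip":0,"dp":[0,-17,11],"rotation":[0,0,0]}]'
python3 -c "
from h import *
togo([.457,-.283,.2])"
```

```text
time: 0.93
tool_pos: [0.4033, 0.2232, 0.2448]
tcp_rot: [0.346, 1.543, -0.347]
wrist_force: [1.5, -0.1, 0.6]
width: -0.001
time: 1.35
tool_pos: [0.4298, 0.0226, 0.2451]
tcp_rot: [0.347, 1.543, -0.347]
wrist_force: [1.3, 0.4, 0.1]
width: -0.004
t 1.35 pos [0.4298 0.0226 0.2451] F [1.3 0.4 0.1] w -0.0 dp cm [  4.51 -26.45  15.54]
[[ 0.     0.428  0.904]
 [ 0.     0.904 -0.428]
 [-1.     0.     0.   ]]
```

```bash
python3 -m creep '[{"grip":0,"dp":[0,-3.4,2],"rotation":[0,0,0]},{"grip":0,"dp":[0,-6.8,4],"rotation":[0,0,0]},{"grip":0,"dp":[0,-10.2,6],"rotation":[0,0,0]},{"grip":0,"dp":[0,-13.6,8],"rotation":[0,0,0]},{"grip":0,"dp":[0,-17,10],"rotation":[0,0,0]}]'
python3 -m creep '[{"grip":0,"dp":[0,-3.2,1.8],"rotation":[-0.08,0,0]},{"grip":0,"dp":[1,-6.3,3.6],"rotation":[-0.16,0,0]},{"grip":0,"dp":[3,-8.4,4.9],"rotation":[-0.23,0,0]},{"grip":0,"dp":[4.5,-8.6,5],"rotation":[-0.3,0,0]},{"grip":0,"dp":[4.5,-8.6,5],"rotation":[-0.3,0,0]}]'
python3 - <<'E'
from h import *
togo([.457,-.283,.1])
p,d=bot.read_camera("top");cv2.imwrite("pics/top1.png",p[:,:,::-1])
q,d=bot.read_camera("scene");cv2.imwrite("pics/scene1.png",cv2.resize(q[120:300,250:500],None,fx=3,fy=3)[:,:,::-1])
E
```

```text
time: 1.77
tool_pos: [0.4473, -0.1739, 0.245]
tcp_rot: [0.348, 1.543, -0.347]
wrist_force: [0.6, 0.4, 0.2]
width: -0.002
time: 2.18
tool_pos: [0.4537, -0.2714, 0.1961]
tcp_rot: [0.116, 1.574, -0.11]
wrist_force: [-0.5, 0.3, -0.9]
width: 0.002
t 2.18 pos [ 0.4537 -0.2714  0.1961] F [-0.5  0.3 -0.9] w 0.0 dp cm [ 9.6  -1.13  0.56]
[[-0.006  0.143  0.99 ]
 [ 0.004  0.99  -0.143]
 [-1.     0.003 -0.007]]
```

View pics/scene1.png

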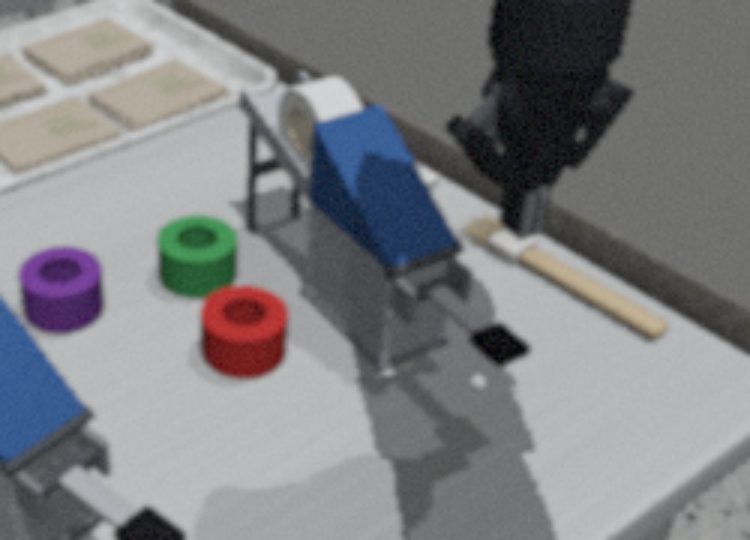

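View pics/top1.png

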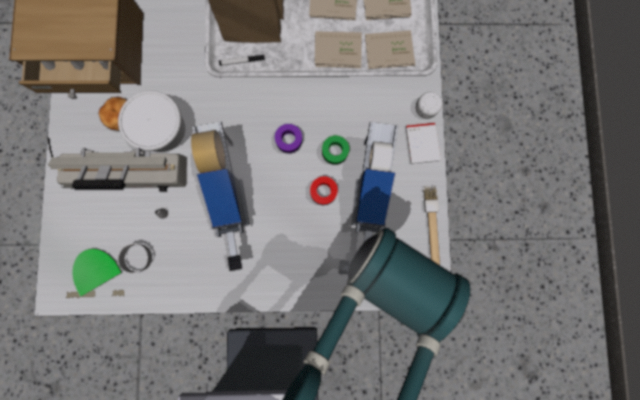

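The fingers are shut above the right-hand pad, clear of lid and roll. Top (366,261) is now hidden by the arm. Descending to just above the pad.

```bash
python3 -m creep '[{"grip":0,"dp":[2,-0.6,0.3],"rotation":[0,0,0]},{"grip":0,"dp":[5,-1.1,0.5],"rotation":[0,0,0]},{"grip":0,"dp":[8,-1.1,0.5],"rotation":[0,0,0]},{"grip":0,"dp":[9.4,-1.1,0.5],"rotation":[0,0,0]},{"grip":0,"dp":[9.4,-1.1,0.5],"rotation":[0,0,0]}]'
python3 - <<'E'
from h import *
togo([.457,-.283,.067])
q,d=bot.read_camera("scene");cv2.imwrite("pics/scene2.png",cv2.resize(q[120:300,250:500],None,fx=3,fy=3)[:,:,::-1])
E
```

```text
time: 2.7
tool_pos: [0.4577, -0.2802, 0.1035]
tcp_rot: [0.115, 1.573, -0.11]
wrist_force: [-0.1, 0.1, -0.1]
width: -0.003
t 2.7 pos [ 0.4577 -0.2802  0.1035] F [-0.1  0.1 -0.1] w -0.0 dp cm [ 3.65 -0.3  -0.01]
[[-0.005  0.142  0.99 ]
 [ 0.004  0.99  -0.142]
 [-1.     0.003 -0.005]]
```

View pics/scene2.png

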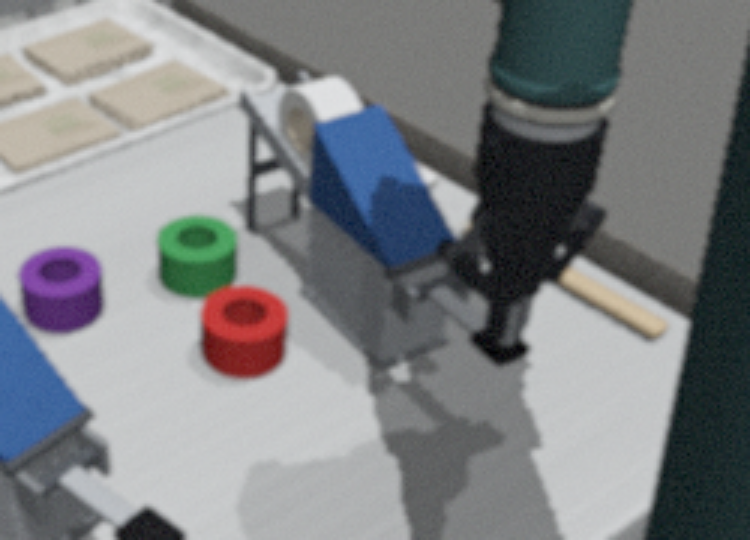

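```bash
python3 -m creep '[{"grip":0,"dp":[0.5,-0.2,0],"rotation":[0,0,0]},{"grip":0,"dp":[1,-0.3,0],"rotation":[0,0,0]},{"grip":0,"dp":[1.7,-0.3,0],"rotation":[0,0,0]},{"grip":0,"dp":[2.4,-0.3,0],"rotation":[0,0,0]},{"grip":0,"dp":[3.0,-0.3,0],"rotation":[0,0,0]}]'
python3 -m creep '[{"grip":0,"dp":[0.2,0,0],"rotation":[0,0,0]},{"grip":0,"dp":[0.4,0,0],"rotation":[0,0,0]}]'
python3 -c "
from h import *
togo([.457,-.283,.064])"
```

```text
time: 3.17
tool_pos: [0.4617, -0.2871, 0.0791]
tcp_rot: [0.11, 1.562, -0.115]
wrist_force: [0.9, 2.5, 9.8]
width: -0.003
time: 3.33
tool_pos: [0.4621, -0.2872, 0.075]
tcp_rot: [0.11, 1.561, -0.115]
wrist_force: [2.2, 1.5, 6.0]
width: 0.0
t 3.33 pos [ 0.4621 -0.2872  0.075 ] F [2.2 1.5 6. ] w 0.0 dp cm [ 1.09  0.34 -0.58]
[[ 0.006  0.143  0.99 ]
 [-0.003  0.99  -0.143]
 [-1.    -0.002  0.007]]
```

```bash
python3 -m creep '[{"grip":0,"dp":[0.2,0.1,-0.2],"rotation":[0,0,0]},{"grip":0,"dp":[0.4,0.2,-0.4],"rotation":[0,0,0]},{"grip":0,"dp":[0.5,0.2,-0.4],"rotation":[0,0,0]},{"grip":0,"dp":[0.5,0.2,-0.4],"rotation":[0,0,0]}]'
python3 - <<'E'
from h import *
togo([.457,-.283,.064])
q,d=bot.read_camera("scene");cv2.imwrite("pics/scene3.png",cv2.resize(q[120:300,250:500],None,fx=3,fy=3)[:,:,::-1])
E
```

```text
time: 3.67
tool_pos: [0.4585, -0.2852, 0.0701]
tcp_rot: [0.109, 1.561, -0.115]
wrist_force: [2.0, -1.2, 5.4]
width: -0.001
t 3.67 pos [ 0.4585 -0.2852  0.0701] F [ 2.  -1.2  5.4] w -0.0 dp cm [ 0.61  0.2  -0.19]
[[ 0.007  0.143  0.99 ]
 [-0.004  0.99  -0.143]
 [-1.    -0.003  0.007]]
```

View pics/scene3.png

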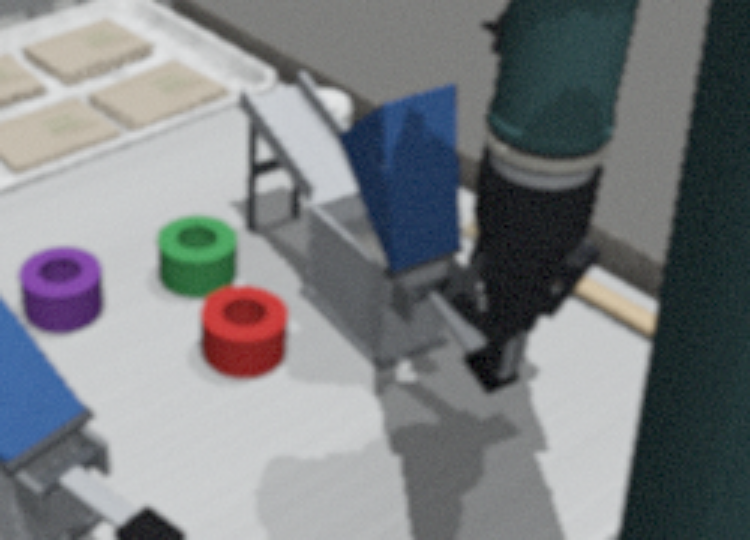

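The lid is up and the ramp is empty, so the roll has rolled in. I press slightly further towards the stop and hold.

```bash
python3 -m creep '[{"grip":0,"dp":[0.3,0,0],"rotation":[0,0,0]},{"grip":0,"dp":[0.5,0,0],"rotation":[0,0,0]},{"grip":0,"dp":[0.5,0,0],"rotation":[0,0,0]},{"grip":0,"dp":[0.5,0,0],"rotation":[0,0,0]},{"grip":0,"dp":[0.5,0,0],"rotation":[0,0,0]}]'
python3 -m creep '[{"grip":0,"dp":[0,0,0],"rotation":[0,0,0]},{"grip":0,"dp":[0,0,0],"rotation":[0,0,0]},{"grip":0,"dp":[0,0,0],"rotation":[0,0,0]},{"grip":0,"dp":[0,0,0],"rotation":[0,0,0]},{"grip":0,"dp":[0,0,0],"rotation":[0,0,0]}]'
python3 -m creep '[{"grip":0,"dp":[0,0,0],"rotation":[0,0,0]},{"grip":0,"dp":[0,0,0],"rotation":[0,0,0]},{"grip":0,"dp":[0,0,0],"rotation":[0,0,0]},{"grip":0,"dp":[0,0,0],"rotation":[0,0,0]},{"grip":0,"dp":[0,0,0],"rotation":[0,0,0]}]'
python3 -m creep '[{"grip":0,"dp":[0,0,0],"rotation":[0,0,0]},{"grip":0,"dp":[0,0,0],"rotation":[0,0,0]},{"grip":0,"dp":[0,0,0],"rotation":[0,0,0]},{"grip":0,"dp":[0,0,0],"rotation":[0,0,0]},{"grip":0,"dp":[0,0,0],"rotation":[0,0,0]}]'
python3 - <<'E'
from h import *
togo([.457,-.283,.064])
q,d=bot.read_camera("scene");cv2.imwrite("pics/scene4.png",cv2.resize(q[120:300,250:500],None,fx=3,fy=3)[:,:,::-1])
W=pts("scene",d);m=(q.min(-1)>150)
p,d=bot.read_camera("top");cv2.imwrite("pics/top4.png",cv2.resize(p[80:300,180:440],None,fx=2.7,fy=2.7)[:,:,::-1])
E
```

```text
time: 4.13
tool_pos: [0.459, -0.2853, 0.0656]
tcp_rot: [0.109, 1.56, -0.116]
wrist_force: [2.1, -0.0, 6.9]
width: 0.002
time: 4.55
tool_pos: [0.459, -0.2853, 0.0656]
tcp_rot: [0.109, 1.56, -0.116]
wrist_force: [2.0, -1.6, 6.8]
width: -0.004
time: 4.97
tool_pos: [0.459, -0.2853, 0.0656]
tcp_rot: [0.109, 1.56, -0.116]
wrist_force: [2.7, 0.1, 6.8]
width: 0.003
time: 5.38
tool_pos: [0.459, -0.2853, 0.0656]
tcp_rot: [0.109, 1.56, -0.116]
wrist_force: [1.8, -0.5, 6.4]
width: -0.001
t 5.38 pos [ 0.459  -0.2853  0.0656] F [ 1.8 -0.5  6.4] w -0.0 dp cm [ 0.16  0.2  -0.24]
[[ 0.007  0.143  0.99 ]
 [-0.005  0.99  -0.143]
 [-1.    -0.003  0.008]]
```

View pics/scene4.png

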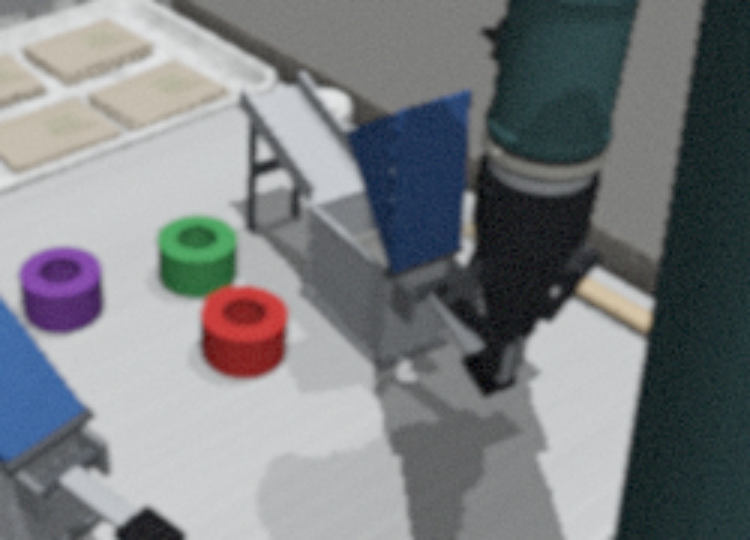

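View pics/top4.png

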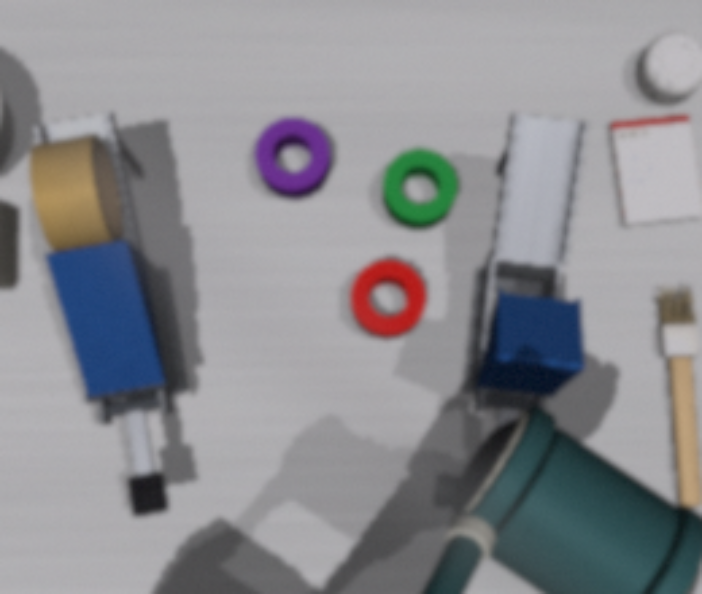

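Lid fully up, ramp empty, tape bin unchanged. I held about 1.8 s and now hold a little longer, then let the lever up.

```bash
python3 -m creep '[{"grip":0,"dp":[0,0,0],"rotation":[0,0,0]},{"grip":0,"dp":[0,0,0],"rotation":[0,0,0]},{"grip":0,"dp":[0,0,0],"rotation":[0,0,0]},{"grip":0,"dp":[0,0,0],"rotation":[0,0,0]},{"grip":0,"dp":[0,0,0],"rotation":[0,0,0]}]'
python3 -m creep '[{"grip":0,"dp":[-0.6,0,0],"rotation":[0,0,0]},{"grip":0,"dp":[-1.2,0,0],"rotation":[0,0,0]},{"grip":0,"dp":[-1.8,0,0],"rotation":[0,0,0]},{"grip":0,"dp":[-2.4,0,0],"rotation":[0,0,0]},{"grip":0,"dp":[-3,0,0],"rotation":[0,0,0]}]'
python3 -m creep '[{"grip":0,"dp":[-0.8,0,0],"rotation":[0,0,0]},{"grip":0,"dp":[-2,0,-0.5],"rotation":[0,0,0]},{"grip":0,"dp":[-4.5,0,-1],"rotation":[0,0,0]},{"grip":0,"dp":[-7.5,0,-2],"rotation":[0,0,0]},{"grip":0,"dp":[-10.5,0,-3],"rotation":[0,0,0]}]'
python3 -m creep '[{"grip":0,"dp":[0,3,-1],"rotation":[0,0,0]},{"grip":0,"dp":[0,6,-2],"rotation":[0,0,0]},{"grip":0,"dp":[0,9,-2],"rotation":[0,0,0]},{"grip":0,"dp":[0,12,-2],"rotation":[0,0,0]},{"grip":0,"dp":[0,14,-2],"rotation":[0,0,0]}]'
python3 -m creep '[{"grip":0,"dp":[0,0,0],"rotation":[0,0,0]},{"grip":0,"dp":[0,0,0],"rotation":[0,0,0]},{"grip":0,"dp":[0,0,0],"rotation":[0,0,0]},{"grip":0,"dp":[0,0,0],"rotation":[0,0,0]},{"grip":0,"dp":[0,0,0],"rotation":[0,0,0]}]'
python3 - <<'E'
from h import *
togo([.457,-.283,.064])
q,d=bot.read_camera("scene");cv2.imwrite("pics/scene5.png",q[:,:,::-1]);np.savez("scene5.npz",p=q,d=d)
p,e=bot.read_camera("top");cv2.imwrite("pics/top5.png",p[:,:,::-1])
W=pts("scene",d);p=q.astype(int);b=(d>0)&(p[...,2]>p[...,0]+50)&(p[...,2]>p[...,1]+30)&(W[...,2]>.08)&(W[...,0]<.9)&(W[...,1]<-.15)
print(b.sum(),W[b].min(0),W[b].max(0))
m=(p.max(-1)<60)&(W[...,2]>.05)&(d>0);m[:222]=0;m[246:]=0;m[:,:400]=0;m[:,432:]=0;print(m.sum(),np.median(W[m],0))
E
```

```text
time: 5.9
tool_pos: [0.459, -0.2853, 0.0656]
tcp_rot: [0.109, 1.56, -0.116]
wrist_force: [2.3, -0.3, 6.8]
width: -0.004
time: 6.32
tool_pos: [0.4551, -0.2831, 0.0929]
tcp_rot: [0.112, 1.568, -0.112]
wrist_force: [-1.6, 0.2, 1.9]
width: 0.002
time: 6.73
tool_pos: [0.4249, -0.2781, 0.1983]
tcp_rot: [0.113, 1.569, -0.111]
wrist_force: [0.3, -0.6, -0.6]
width: 0.0
time: 7.15
tool_pos: [0.4255, -0.1352, 0.1981]
tcp_rot: [0.113, 1.567, -0.111]
wrist_force: [0.5, 0.1, -0.6]
width: -0.004
time: 7.57
tool_pos: [0.4259, -0.1384, 0.1974]
tcp_rot: [0.113, 1.568, -0.113]
wrist_force: [-0.5, -1.0, 0.6]
width: -0.005
t 7.57 pos [ 0.4259 -0.1384  0.1974] F [-0.5 -1.   0.6] w -0.0 dp cm [ 13.34 -13.86   5.16]
[[-0.     0.144  0.99 ]
 [-0.     0.99  -0.144]
 [-1.    -0.    -0.   ]]
175 [ 0.61745669 -0.31230971  0.13151113] [ 0.66036947 -0.27342765  0.1671859 ]
126 [ 0.45950285 -0.28107482  0.08187285]
```

View pics/scene5.png

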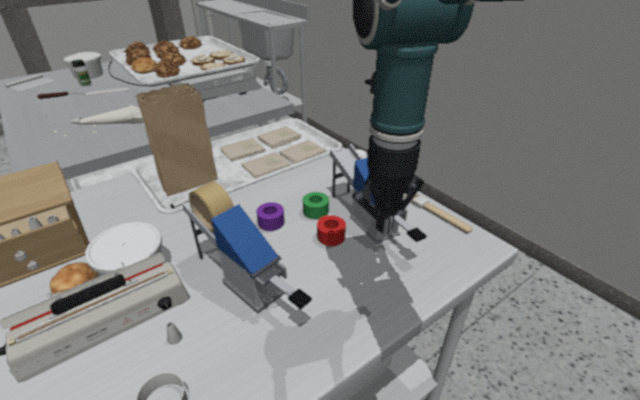

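View pics/top5.png

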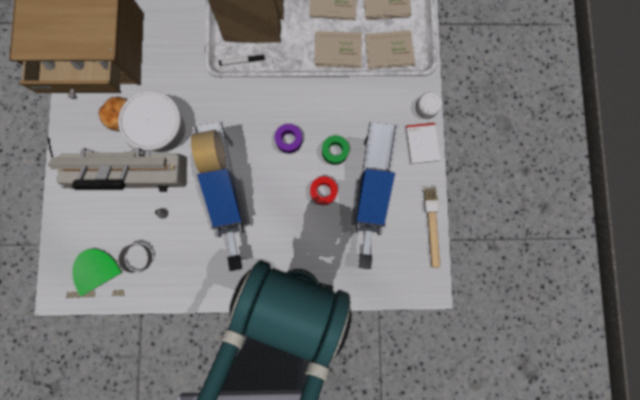

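The top view shows an empty ramp at (380,145), the lid back over the bin at (375,198), and the pad at (365,261) back at its rest height. The tape roll is still at (207,150). The arm touches nothing, so I hand in.

```bash
python3 -c "
from workcell import bot
print(bot.finish_job())"
```

```text
the job is handed in; nothing more can be done
None
```

The label roll went into the right-hand bin, and I handed the job in at about 7.6 s. I pressed that bin's lever with the closed fingertips, held it down for about 2.2 s, let it up, and moved the arm clear.

**Last checks before handing in:**
- **Label roll:** its ramp was empty while the lid was up and again afterwards. I did not see the roll itself inside the bin; I infer it is there because nothing else could have taken it.
- **Lid and lever:** the lid's top edge measured 0.167 m and the pad 0.082 m, both the same as at the start. The arm hid most of the lid in the scene camera, so the lid height comes from its visible back part. The top view also showed it shut.
- **Other bin:** it looked shut, with the tape roll in its original place in the pictures; I did not measure it.
- **Contact:** wrist force was back to about zero. It was about 7 N during the hold, within the lever's own 5 to 9 N, so the lever may have stopped just short of its hard stop. The lid was clearly up.

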